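# Fit the stage plate of the stereo microscope

### The arm

A 6-joint arm with a two-finger parallel gripper is mounted at the origin on the work surface. World frame = base frame: x ahead of the robot, y to its left, z up, the work surface at z = 0. Lengths are in m, angles in rad, forces in N, time in s.
With the tool pointing down it reaches from about 0.3 to 1 m from the base axis. Payload 5.1 kg.
Tool frame: the origin (TCP) lies on the mounting face of the last link; the fingertips stand 190 mm ahead of it and the grasp point (between the pads) lies 171 mm ahead of it (bot.grasp_offset is the distance from the TCP to the grasp point, in m); z points along the fingers, y is the direction in which the jaws open and shut (so a half turn about z gives the same grasp; the last joint's range is limited). The gripper opens to 95 mm and grips with 3 to 60 N. Pads are 20 mm wide; open, the fingers measure 119 mm over their backs; the gripper's body (75 mm by 180 mm) begins 59 mm behind the grasp point.
Start: joints at [-1.203, 0.124, 1.65, -0, 1.367, -0.083], TCP at [0.283, -0.585, 0.405] pointing down, gripper open.
Joint ranges: [-2.61, 2.61], [-1.02, 2.33], [0.03, 2.71], [-1.35, 4.49], [0.32, 2.68], [-2.91, 2.91]. Speed limits (rad/s): [2.57, 2.57, 3.14, 3.14, 3.14, 3.14].

### API

Orientations are given as a 3x3 rotation matrix whose columns are the frame's x, y, z axes.
In Python, from plant import bot, eyes, close_job gives the robot as it stands.
- The arm moves only by the tool jog_arm, never from a script. Its argument "commands" is a list that holds one entry, the list of rows, each a list of 7 numbers: the closure, from 0 (fully open) to 1 (shut), then the shift along the tool's x, y, z in units of 40 mm (1.0 is 40 mm), then the turn, a rotation vector about the tool's x, y, z in rad. In form: [[[fingers, x, y, z, wx, wy, wz], ...]]. A call has 1 to 12 rows; each row is the pose to reach, as a shift and turn from the pose commanded when the call began, along the tool's axes at that moment; what a row does not reach only later rows make up. A row lasts 1/8 s, in which the tool goes at most 62.5 mm and 10.7 degrees, less where a joint would pass 70% of its speed; a pose out of reach is approached as far as the arm can. A call with a gripper value outside its range is refused whole. The fingers move at their own pace and stop on an object; "grip_force" is the grip in N (left out, the last holds). Time passes only in rows, so rows that repeat a pose let the fingers close. It gives the time, the measured TCP pose, the force and the opening at its end, in the units of the state.
- bot.read_state(): the state, without advancing time (a new reading comes with each control period).
- eyes.grab_frame(name): name is "scene" or "top" or "wrist"; returns a dict with "img" (480x640x3 uint8, red, green, blue), "fx", "fy", "cx", "cy" (pixels), "R" (3x3) and "t" (3): a world point X has camera coordinates R X + t. Camera axes: x right, y down, z forward; pixel columns grow to the right and rows downward; lengths in m; the calibration is good to about 2 mm. A picture is of the moment at which its call begins. There is no depth.
- close_job(): hands the job in, once; it reports no verdict.
The state is a dict: "t": time; "joint_positions": joint angles; "qvel": joint speeds; "tau": joint torques, N m; "tool_pos": TCP position; "tcp_rot": TCP orientation; "wrist_force": force on the tool from outside, world axes, zero at the start; "moment": the same for the moment, N m; "grip_width": opening from 0.0 (shut) to 1.0 (fully open).
Only numpy, scipy, OpenCV 4.12 (cv2) and the standard library are available. Lean on these libraries where they do the work, as an engineer would, in place of code of your own. Each camera call takes 0.05 s, during which the arm holds its last target. There are 200 camera calls.

### The job

Push the loose black stage plate across the microscope's base with your fingertips until it drops into the round recess and lies flat and flush there, then swing both stage clips inward with a fingertip so that their tips lie over the plate. Only push: do not pick the plate up, and leave the other things on the bench where they are.

Things in the scene. Friction and masses are not known exactly. Their poses are not given: they have to be found in the camera images.
- recess (a point): Centre of the round recess in the white microscope base, at the level of the base's flat top face (30 mm above the table). The recess is 83 mm in diameter, 6 mm deep, with a flat grey floor. Its axes are those of the base: x towards the steel pillar, y to the left of that, z up
- scope: The stereo microscope, fixed: base 320 (x) x 280 (y) x 30 mm, origin under its centre, 30 mm behind (+x) the recess centre; x towards the pillar, y left, z up. Pillar 25 mm thick, 330 mm tall, 128 mm behind the origin. The head is swung aside behind it to the right (-y), 150 mm or more above the table; nothing taller than the clips stands on the base in front of the pillar
- plate_center (a point): Centre (half-way up) of the loose stage plate: black disc, 80 mm in diameter, 6 mm thick, about 45 g, white underneath, z its axis. It starts flat on the base in front (-x) of the recess, to either side, its edge near or a little over the rim. Pushed at its edge it slides, tips over the rim and drops in; seated, its top is flush and its centre 3 mm below the base's top face
- clip_left (a joint): Angle (rad) of the left stage clip about its vertical pivot, in the base's axes: 0 points inward (-y, across the recess; a stop), 1.57 to the front (-x), 2.7 outward (+y) and a little forward (a stop). It starts swung out, stays where it is left, and turns with about 1 N on its side. Its tip is over the seated plate below about 0.75
- clip_left_pivot (a point): Point on the base's top face under the pivot of the left clip: in the recess frame 30 mm to the rear (+x) and 78 mm to the left (+y). The pivot has a black knob, 13 mm in diameter and 14 mm tall
- clip_left_tip (a point): Tip of the left clip's arm, at mid-height of the arm: 65 mm from the pivot. The arm is a straight steel channel, 9 mm wide, its underside 3 mm and its top 8 mm above the base; the turned-up end reaches 15 mm
- clip_right (a joint): Angle (rad) of the right stage clip, the mirror image: 0 points straight inward (+y, across the recess), 1.57 to the front (-x), 2.7 outward (-y) and somewhat forward. Same stiffness; the tip lies over the seated plate below about 0.75
- clip_right_pivot (a point): Point on the base's top face under the pivot of the right clip: in the recess frame 30 mm to the rear (+x) and 78 mm to the right (-y). Same knob as on the left
- clip_right_tip (a point): Tip of the right clip's arm, at mid-height of the arm, 65 mm from its pivot; same section as the left arm
- cassette_pink: Bystander: pink tissue cassette, 41 x 28.5 x 6 mm, lying on the left rear of the microscope's base; origin under its centre
- cassette_green: Bystander: green tissue cassette, 41 x 28.5 x 6 mm, on the table; origin under its centre
- specimen_jar: Bystander: specimen jar with white lid, 58 mm in diameter, 72 mm tall, on the table left of the base; origin under its centre
- dropper_bottle: Bystander: amber dropper bottle, 36 mm in diameter, 85 mm tall; origin under its centre
- petri_dish: Bystander: closed Petri dish, 91 mm in diameter, 18 mm tall, on the table right of the base; origin under its centre
- slide_box: Bystander: blue slide box, 177 x 97 x 34 mm, on the table right of the base; origin under its centre
- forceps: Bystander: steel forceps lying flat, 130 mm long, 8 mm high, on the table; origin under the middle
There are look-alikes about, which are no part of the job. What is shaped like the part that bears plate_center but orange is not meant.

How it is judged:
By the outcome, as a careful person would: the job done as asked, in the order asked, and still so for the second after the job is handed in, with the robot touching nothing.
It also fails if it takes over 61 s, if anything falls off the work surface, if the arm or the gripper's body presses on something with over 40 N, if the wrist force passes 120 N, or if a joint passes its speed limit or range.

## Working session

There is one attempt and no reset: what is moved stays moved. The work goes in short steps, Python scripts to look and compute and a tool call to move; the robot and the scene stay as the last step left them, time stands still between calls to the robot, and variables do not carry over. Pictures are saved under pics/ and viewed, about 8 in all and at most 12, crops included, and the job is handed in when it is done.

Besides the shell and the picture viewer there is one more tool, called in YAML: its name, and indented under it one key for each argument. jog_arm: Moves the arm, as the interface text tells. Its arguments: {"type":"object","properties":{"commands":{"type":"array"},"grip_force":{"type":"number"}},"required":["commands"]}

```bash
mkdir -p pics; ls
python3 - <<'E'
from plant import bot, eyes
import cv2,numpy as np,pickle
for n in("scene","top"):
    f=eyes.grab_frame(n); pickle.dump(f,open(f"pics/{n}0.pkl","wb"))
    cv2.imwrite(f"pics/{n}0.png",f["img"][:,:,::-1]); print(n,f["fx"],f["cx"],f["cy"],-f["R"].T@f["t"]); print(f["R"])
print(bot.read_state())
E
```

```text
pics
scene 494.37745559809935 324.60820230338084 228.018903255079 [1.1119304  0.57213901 0.68339157]
[[-0.6858434   0.72766162 -0.01128722]
 [ 0.47587005  0.43667974 -0.7634517 ]
 [-0.5506056  -0.52897956 -0.64576629]]
top 444.6049194299586 320.686629209478 240.331131659686 [0.48862324 0.05482223 0.81724079]
[[-3.09335709e-03 -9.99591275e-01  2.84203039e-02]
 [-9.94727531e-01  1.62527212e-04 -1.02552974e-01]
 [ 1.02506439e-01 -2.85876917e-02 -9.94321464e-01]]
{'t': 0.1, 'joint_positions': array([-1.20260070e+00,  1.24443818e-01,  1.65151091e+00,  1.83799465e-05,
        1.36749747e+00, -8.25921227e-02]), 'qvel': array([ 0.00026988, -0.00292102, -0.00271858, -0.00120795, -0.00076626,
        0.00116248]), 'tau': array([ 5.83274923e-04, -4.18880153e+01, -3.61098003e+01,  7.75950425e-02,
        4.61024512e-02, -7.14787393e-05]), 'tool_pos': array([ 0.2830902 , -0.58487393,  0.40362278]), 'tcp_rot': array([[ 9.00105859e-01,  4.35670767e-01, -6.52516148e-04],
       [ 4.35671222e-01, -9.00104190e-01,  1.74139514e-03],
       [ 1.71342439e-04, -1.85172248e-03, -9.99998271e-01]]), 'wrist_force': array([-0.37598087, -0.00239727, -1.5493336 ]), 'moment': array([-0.00657218, -0.01712299, -0.00977136]), 'grip_width': 0.9966317378501292}
```

View pics/top0.png

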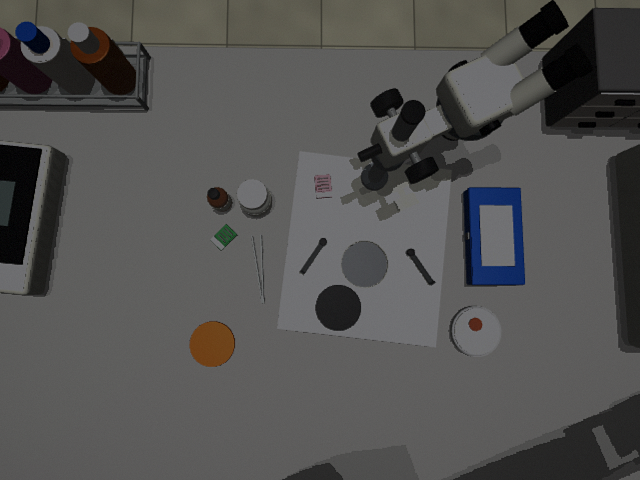

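View pics/scene0.png

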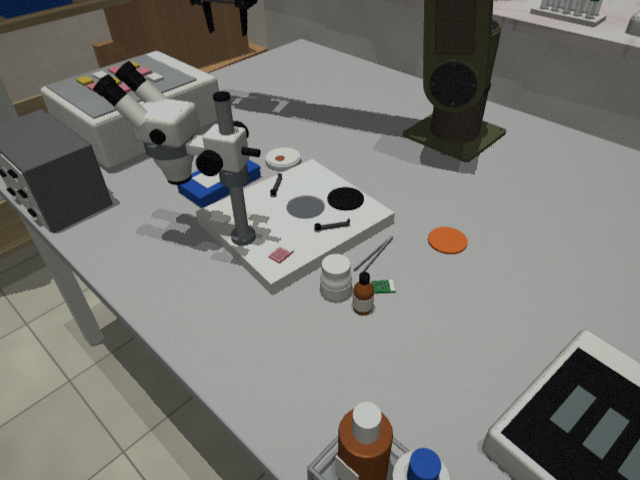

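The top view shows the white base with corners near (299,152), (278,328), (436,347) and (452,190). The grey recess is at (365,263). The left clip runs from its knob at (323,241) to its tip at (303,273), and the right clip from (410,252) to (433,284). Candidates for the plate are the black disc at (338,308), the orange disc at (212,343) (excluded by colour) and the grey recess disc (365,263), which is the target. I choose the black one.

```bash
cat > h.py <<'E'
import cv2,numpy as np
def ray(f,u,v,z):
    d=f["R"].T@np.array([(u-f["cx"])/f["fx"],(v-f["cy"])/f["fy"],1]); c=-f["R"].T@f["t"]
    return c+d*(z-c[2])/d[2]
def proj(f,X):
    p=f["R"]@np.asarray(X)+f["t"]; return f["fx"]*p[0]/p[2]+f["cx"],f["fy"]*p[1]/p[2]+f["cy"]
def blob(f,mask,z,near):
    cs,_=cv2.findContours(mask.astype(np.uint8),cv2.RETR_EXTERNAL,cv2.CHAIN_APPROX_NONE)
    cs=[c for c in cs if cv2.contourArea(c)>150 and cv2.pointPolygonTest(c,near,True)>-4]
    if not cs: return None
    c=max(cs,key=cv2.contourArea); P=np.array([ray(f,u,v,z)[:2] for u,v in c[:,0]],np.float32)
    h=cv2.convexHull(P); (x,y),r=cv2.minEnclosingCircle(h); e=cv2.fitEllipse(P)
    return np.round([x,y,r],4),np.round(np.array([*e[0],*e[1]]),4),c
E
python3 - <<'E'
import pickle,cv2,numpy as np
from h import *
for n,pl,re in(("top",(338,308),(365,263)),("scene",(346,198),(306,207))):
    f=pickle.load(open(f"pics/{n}0.pkl","rb")); g=cv2.cvtColor(f["img"],cv2.COLOR_RGB2GRAY)
    print(n,"grey",[int(g[p[1],p[0]]) for p in(pl,re)], "base", int(g[290,400]))
    print("plate",blob(f,g<75,.036,pl)[:2])
    t=(int(g[re[1],re[0]])+int(g[290,400] if n=="top" else g[225,270]))/2
    m=(g<t)&(g>75); m=cv2.morphologyEx(m.astype(np.uint8),cv2.MORPH_OPEN,np.ones((5,5)))
    b=blob(f,m,.03,re); print("recess",b and b[:2])
f=pickle.load(open("pics/top0.pkl","rb"))
for p in((299,152),(278,328),(436,347)): print(ray(f,*p,.03)[:2])
for p in((323,241),(410,252)): print("piv",ray(f,*p,.044)[:2])
for p in((303,273),(433,284)): print("tip",ray(f,*p,.04)[:2])
cv2.imwrite("pics/crop.png",cv2.resize(f["img"][200:360,260:470,::-1],None,fx=3.6,fy=3.6,interpolation=cv2.INTER_CUBIC))
E
```

```text
top grey [31, 75] base 113
plate (array([0.4519, 0.0028, 0.0402]), array([0.4519, 0.0029, 0.0784, 0.0787]))
recess None
scene grey [20, 94] base 159
plate (array([0.4557, 0.0063, 0.041 ]), array([0.4561, 0.0059, 0.0776, 0.0786]))
recess (array([ 0.5301, -0.0441,  0.0412]), array([ 0.5306, -0.0437,  0.0774,  0.0805]))
[0.73099696 0.07107614]
[0.41638927 0.10699326]
[ 0.38204273 -0.16916087]
piv [0.56716129 0.02854653]
piv [ 0.54773185 -0.12410269]
tip [0.51151337 0.06349252]
tip [ 0.49175911 -0.16425662]
```

View pics/crop.png

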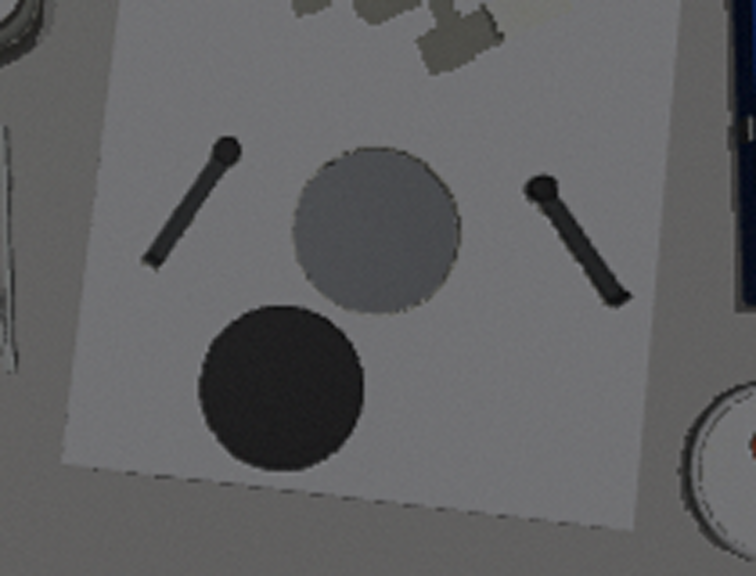

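The crop shows the black plate flat on the base, just touching in front-left of the recess rim, with both clips swung out. That confirms the choice.

Run:
```python
import pickle,cv2,numpy as np
from h import *
f=pickle.load(open("pics/top0.pkl","rb")); g=cv2.cvtColor(f["img"],cv2.COLOR_RGB2GRAY)
m=cv2.morphologyEx(((g<97)&(g>58)).astype(np.uint8),cv2.MORPH_OPEN,np.ones((7,7)))
b=blob(f,m,.03,(365,263)); print("recess",b and b[:2])
s=pickle.load(open("pics/scene0.pkl","rb"))
print("scene pivots", proj(s,[.567,.0285,.044]),proj(s,[.5477,-.124,.044]))
R=np.array([[.9001,.4357,0],[.4357,-.9001,0],[0,0,-1]])
pl=np.array([.4535,.0045]); rc=np.array([.5295,-.0442]); d=(rc-pl)/np.linalg.norm(rc-pl); print(d,np.linalg.norm(rc-pl))
st=pl-d*.062
print(st,"units",R.T@(np.array([*st,.30])-[.2831,-.5849,.4036])/.04,"turn",np.arctan2(.4357,.9001)-np.arctan2(d[1],d[0]))
```

```text
recess (array([ 0.5283, -0.0446,  0.042 ]), array([ 0.5279, -0.0445,  0.0799,  0.0803]))
scene pivots (np.float64(317.37849403090723), np.float64(223.78543757329285)) (np.float64(273.7296006306465), np.float64(189.82674671944943))
[ 0.84196947 -0.53952517] 0.09026455561293145
[0.40129789 0.03795056] units [  9.44414782 -12.72822419   2.59      ] turn 1.020685379101248
```

jog_arm:
  commands:
    - [[0.58, 0.8, -1.1, 0.2, 0, 0, 0.1], [0.58, 1.7, -2.2, 0.4, 0, 0, 0.2], [0.58, 2.6, -3.4, 0.7, 0, 0, 0.3], [0.58, 3.4, -4.6, 0.9, 0, 0, 0.4], [0.58, 4.3, -5.8, 1.1, 0, 0, 0.5], [0.58, 5.2, -7.0, 1.3, 0, 0, 0.6], [0.58, 6.1, -8.2, 1.6, 0, 0, 0.7], [0.58, 7.0, -9.4, 1.8, 0, 0, 0.8], [0.58, 7.8, -10.6, 2.0, 0, 0, 0.9], [0.58, 8.7, -11.7, 2.3, 0, 0, 1.02], [0.58, 9.44, -12.73, 2.59, 0, 0, 1.02], [0.58, 9.44, -12.73, 2.59, 0, 0, 1.02]]

```text
t: 1.6
tool_pos: [0.4006, 0.0405, 0.2997]
tcp_rot: [[0.846, -0.534, -0.003], [-0.534, -0.846, 0.0], [-0.003, 0.001, -1.0]]
wrist_force: [-0.6, 0.2, 0.5]
grip_width: 0.418
```

Run:
```python
from plant import bot, eyes
import cv2,numpy as np,pickle
from h import *
s=bot.read_state(); print(s["tool_pos"],s["tcp_rot"],s["grip_width"],s["wrist_force"])
f=eyes.grab_frame("wrist"); pickle.dump(f,open("pics/w1.pkl","wb")); cv2.imwrite("pics/w1.png",f["img"][:,:,::-1])
```

```text
[0.40059016 0.04054614 0.29972327] [[ 8.45753357e-01 -5.33565941e-01 -2.94019304e-03]
 [-5.33567070e-01 -8.45757635e-01  4.51501017e-04]
 [-2.72759628e-03  1.18693169e-03 -9.99995576e-01]] 0.41841631019916103 [-0.60690372  0.15498022  0.51993227]
```

View pics/w1.png

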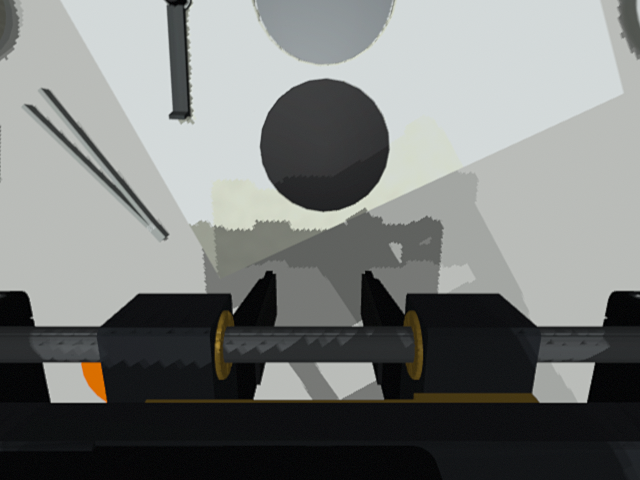

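The wrist view shows the plate at (325,145) straight ahead of the two fingertips at (272,275) and (367,275). The recess is behind it, around (323,0), so everything is in line. The fingertips stand in front of the base, clear of it.

```bash
cat > w.py <<'E'
from h import *
def wplate(f,z=.036,near=(325,145)):
    g=cv2.cvtColor(f["img"],cv2.COLOR_RGB2GRAY); b=blob(f,g[:255]<95,z,near); return b and b[:2]
def wrec(f,rows,c=(.529,-.0443)):
    # recess rim: edge points along radial lines at z=.03
    g=cv2.GaussianBlur(cv2.cvtColor(f["img"],cv2.COLOR_RGB2GRAY),(3,3),0).astype(float); P=[]
    for a in np.arange(0,2*np.pi,.05):
        pts=[np.array([c[0]+r*np.cos(a),c[1]+r*np.sin(a),.03]) for r in np.arange(.033,.05,.0003)]
        uv=np.array([proj(f,p) for p in pts])
        if (uv<1).any() or (uv[:,0]>638).any() or (uv[:,1]>rows).any(): continue
        v=cv2.remap(g.astype(np.float32),uv[:,0].astype(np.float32),uv[:,1].astype(np.float32),1).ravel(); d=np.diff(v)
        i=d.argmax()
        if d[i]>5: P.append(pts[i][:2])
    P=np.array(P)
    from scipy.optimize import least_squares
    s=least_squares(lambda q:np.hypot(*(P-q).T)-.0415,c,loss="soft_l1",f_scale=.001)
    return s.x,len(P),np.abs(s.fun).mean()
E
python3 - <<'E'
import pickle
from w import *
f=pickle.load(open("pics/w1.pkl","rb")); print(wplate(f)); print(wrec(f,68))
print([proj(f,[.452+dx,.003,.036]) for dx in(0,.04)])
E
```

```text
(array([0.4528, 0.0021, 0.0393]), array([0.4528, 0.002 , 0.0773, 0.0776]))
(array([ 0.52953551, -0.04572942]), 33, np.float64(0.0005034911606317983))
[(np.float64(323.6373225078854), np.float64(149.580406747594)), (np.float64(287.559670234526), np.float64(90.47615942475036))]
```

jog_arm:
  commands:
    - [[0.58, 0, 0.11, 1.0, 0, 0, 0], [0.58, 0, 0.11, 1.7, 0, 0, 0], [0.58, 0, 0.11, 1.92, 0, 0, 0], [0.58, 0, 0.11, 1.92, 0, 0, 0], [0.58, 0.2, 0.11, 1.92, 0, 0, 0], [0.58, 0.4, 0.11, 1.92, 0, 0, 0], [0.58, 0.6, 0.11, 1.92, 0, 0, 0], [0.58, 0.8, 0.11, 1.92, 0, 0, 0], [0.58, 1.0, 0.11, 1.92, 0, 0, 0], [0.58, 1.2, 0.11, 1.92, 0, 0, 0], [0.58, 1.4, 0.11, 1.92, 0, 0, 0], [0.58, 1.4, 0.11, 1.92, 0, 0, 0]]

```text
t: 3.15
tool_pos: [0.4473, 0.0036, 0.2259]
tcp_rot: [[0.842, -0.539, 0.002], [-0.539, -0.842, 0.001], [0.001, -0.001, -1.0]]
wrist_force: [-1.4, 1.8, 5.4]
grip_width: 0.419
```

Run:
```python
from plant import bot, eyes
import pickle
from w import *
f=eyes.grab_frame("wrist"); pickle.dump(f,open("pics/w2.pkl","wb")); cv2.imwrite("pics/w2.png",f["img"][:,:,::-1])
```

```text
(no output)
```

View pics/w2.png

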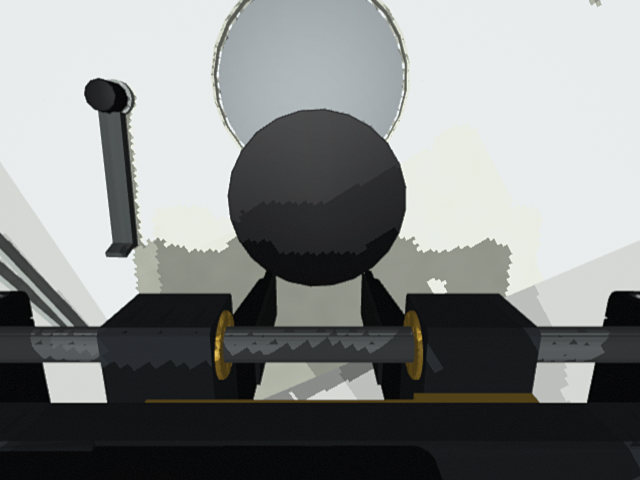

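Run:
```python
from plant import bot, eyes
import pickle
from w import *
f=pickle.load(open("pics/w2.pkl","rb")); print(wplate(f,near=(320,195))); print(wrec(f,140))
s=bot.read_state();print(s["tool_pos"],s["wrist_force"],s["moment"])
R=s["tcp_rot"];t=s["tool_pos"]
for p in((0,.02,.19),(0,-.02,.19),(.01,.02,.19),(.01,-.02,.19)):print(proj(f,t+R@np.array(p)))
```

```text
(array([ 0.4845, -0.0201,  0.0393]), array([ 0.4884, -0.0225,  0.0662,  0.0805]))
(array([ 0.5273933 , -0.04420266]), 46, np.float64(0.0009771786319578966))
[0.44728352 0.00367473 0.22592197] [-1.32956268  1.02571985  5.93018782] [0.35188088 0.30182212 0.01202378]
(np.float64(359.09983746919755), np.float64(295.21299469608346))
(np.float64(273.66353028547854), np.float64(295.1305966703114))
(np.float64(359.69796667264296), np.float64(275.0664316511834))
(np.float64(273.0394972530612), np.float64(274.9854701550241))
```

The plate moved along the line as predicted, but there is a 6 N upward force with the tips near plate-top height. I'll lift, back off and lower again clear of the plate to see whether the tips were standing on it.

jog_arm:
  commands:
    - [[0.58, 0, 0, -0.15, 0, 0, 0], [0.58, 0, 0, -0.15, 0, 0, 0], [0.58, 0, 0, -0.15, 0, 0, 0]]

```text
t: 3.58
tool_pos: [0.446, 0.0038, 0.2304]
tcp_rot: [[0.842, -0.539, 0.0], [-0.539, -0.842, -0.0], [0.0, 0.0, -1.0]]
wrist_force: [-1.0, -0.3, 0.6]
grip_width: 0.419
```

jog_arm:
  commands:
    - [[0.58, -0.35, 0, 0, 0, 0, 0], [0.58, -0.35, 0, 0.15, 0, 0, 0], [0.58, -0.35, 0, 0.15, 0, 0, 0], [0.58, -0.35, 0, 0.15, 0, 0, 0]]

```text
t: 4.08
tool_pos: [0.4342, 0.0115, 0.2243]
tcp_rot: [[0.842, -0.539, -0.0], [-0.539, -0.842, 0.0], [-0.0, 0.0, -1.0]]
wrist_force: [0.0, 1.2, -0.2]
grip_width: 0.418
```

jog_arm:
  commands:
    - [[0.58, 0, 0, 0.06, 0, 0, 0], [0.58, 0, 0, 0.06, 0, 0, 0], [0.58, 0, 0, 0.06, 0, 0, 0]]

```text
t: 4.45
tool_pos: [0.4343, 0.0114, 0.222]
tcp_rot: [[0.842, -0.539, 0.0], [-0.539, -0.842, 0.0], [-0.0, -0.0, -1.0]]
wrist_force: [0.4, -0.3, -0.4]
grip_width: 0.419
```

jog_arm:
  commands:
    - [[0.58, 0.1, 0, 0, 0, 0, 0], [0.58, 0.2, 0, 0, 0, 0, 0], [0.58, 0.3, 0, 0, 0, 0, 0], [0.58, 0.4, 0, 0, 0, 0, 0], [0.58, 0.5, 0, 0, 0, 0, 0], [0.58, 0.6, 0, 0, 0, 0, 0], [0.58, 0.6, 0, 0, 0, 0, 0]]

```text
t: 5.32
tool_pos: [0.4547, -0.0017, 0.222]
tcp_rot: [[0.842, -0.539, 0.0], [-0.539, -0.842, -0.0], [0.0, -0.0, -1.0]]
wrist_force: [0.2, 0.2, -0.1]
grip_width: 0.419
```

Run:
```python
from plant import bot, eyes
import pickle
from w import *
f=eyes.grab_frame("wrist"); pickle.dump(f,open("pics/w3.pkl","wb")); cv2.imwrite("pics/w3.png",f["img"][:,:,::-1])
print(wplate(f,near=(320,195)))
```

```text
(array([ 0.493 , -0.0273,  0.0393]), array([ 0.4966, -0.0295,  0.0673,  0.0802]))
```

Run:
```python
from plant import bot, eyes
import pickle
from w import *
f=pickle.load(open("pics/w3.pkl","rb")); r=wrec(f,110);print(r)
cv2.imwrite("pics/w3.png",f["img"][:,:,::-1])
f2=eyes.grab_frame("top");g=cv2.cvtColor(f2["img"],cv2.COLOR_RGB2GRAY);pickle.dump(f2,open("pics/top3.pkl","wb"))
R=bot.read_state()["tcp_rot"]; t=bot.read_state()["tool_pos"]
for p in([.493,-.0273],r[0],[.5285,-.0445]): print((R.T@(np.array([*p,0.036])-t)/.04)[:2])
```

```text
(array([ 0.52688073, -0.04399904]), 38, np.float64(0.0006272653798392047))
[1.15863582 0.02323193]
[ 2.0971081  -0.08162848]
[ 2.13795713 -0.09289738]
```

View pics/w3.png

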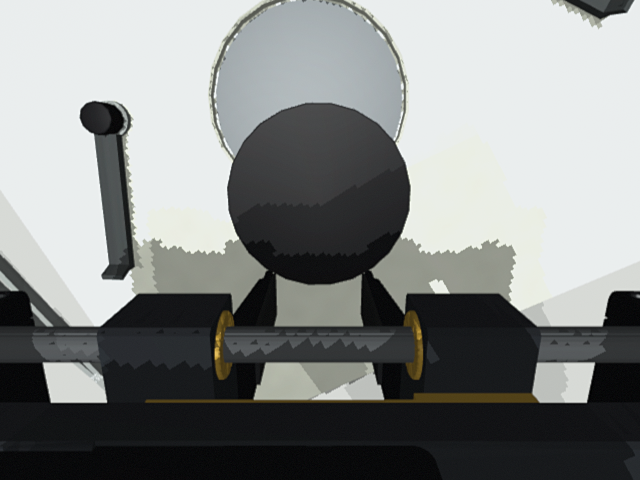

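The wrist view shows the plate centred at (319,194) and the recess rim running from x=211 to x=407 (centre about 309). The recess is therefore about 4 mm left of the push line, so I'll steer left while pushing.

jog_arm:
  commands:
    - [[0.58, 0.1, -0.03, 0, 0, 0, 0], [0.58, 0.2, -0.05, 0, 0, 0, 0], [0.58, 0.3, -0.07, 0, 0, 0, 0], [0.58, 0.4, -0.08, 0, 0, 0, 0], [0.58, 0.5, -0.09, 0, 0, 0, 0], [0.58, 0.6, -0.1, 0, 0, 0, 0], [0.58, 0.7, -0.1, 0, 0, 0, 0], [0.58, 0.78, -0.1, 0, 0, 0, 0], [0.58, 0.86, -0.1, 0, 0, 0, 0], [0.58, 0.86, -0.1, 0, 0, 0, 0]]

```text
t: 6.68
tool_pos: [0.4858, -0.0168, 0.2221]
tcp_rot: [[0.842, -0.539, 0.0], [-0.539, -0.842, -0.0], [0.0, -0.0, -1.0]]
wrist_force: [-0.5, 0.2, 1.2]
grip_width: 0.418
```

Run:
```python
from plant import bot, eyes
import pickle
from w import *
f=eyes.grab_frame("wrist"); pickle.dump(f,open("pics/w4.pkl","wb")); cv2.imwrite("pics/w4.png",f["img"][:,:,::-1])
print(wplate(f,z=.03,near=(320,195)))
```

```text
(array([ 0.5237, -0.0412,  0.0415]), array([ 0.5268, -0.0441,  0.0691,  0.0827]))
```

View pics/w4.png

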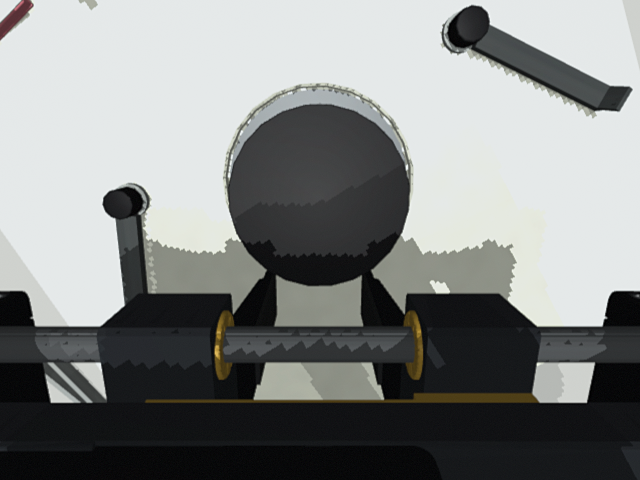

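The plate is laterally centred (319 against 318.5 for the recess), with its front edge dipped and a gap ahead of it. A few mm of push remain.

jog_arm:
  commands:
    - [[0.58, 0.04, 0, 0, 0, 0, 0], [0.58, 0.08, 0, 0, 0, 0, 0], [0.58, 0.11, 0, 0, 0, 0, 0], [0.58, 0.14, 0, 0, 0, 0, 0], [0.58, 0.14, 0, 0, 0, 0, 0]]

```text
t: 7.35
tool_pos: [0.4904, -0.0198, 0.2221]
tcp_rot: [[0.842, -0.539, 0.0], [-0.539, -0.842, -0.0], [0.0, -0.0, -1.0]]
wrist_force: [0.6, -0.4, 0.4]
grip_width: 0.42
```

Run:
```python
from plant import bot, eyes
import pickle
from w import *
f=eyes.grab_frame("wrist"); pickle.dump(f,open("pics/w5.pkl","wb"))
s=eyes.grab_frame("scene"); u,v=map(int,proj(s,[.528,-.044,.03]))
a=cv2.resize(f["img"][60:300,170:470],None,fx=1.25,fy=1.25); b=cv2.resize(s["img"][v-50:v+50,u-62:u+63],(375,300),interpolation=cv2.INTER_CUBIC)
cv2.imwrite("pics/w5.png",np.hstack([a,b])[:,:,::-1])
print(wplate(f,z=.03,near=(320,195)))
```

```text
(array([ 0.5285, -0.0449,  0.0402]), array([ 0.5313, -0.0469,  0.0682,  0.0808]))
```

View pics/w5.png

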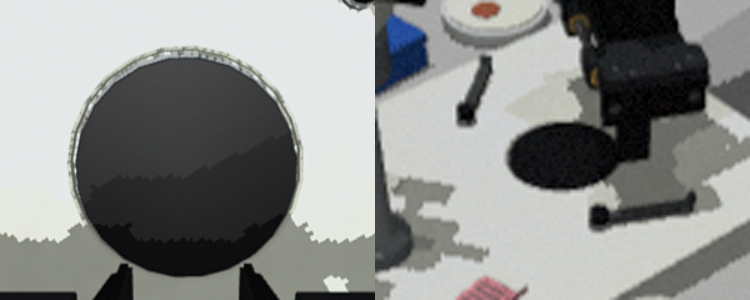

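jog_arm:
  commands:
    - [[0.58, 0.03, 0, 0, 0, 0, 0], [0.58, 0.06, 0, 0, 0, 0, 0], [0.58, 0.09, 0, 0, 0, 0, 0], [0.58, 0.09, 0, 0, 0, 0, 0]]

```text
t: 7.95
tool_pos: [0.4934, -0.0217, 0.222]
tcp_rot: [[0.842, -0.539, 0.0], [-0.539, -0.842, 0.0], [0.0, -0.0, -1.0]]
wrist_force: [0.3, -0.2, 0.2]
grip_width: 0.423
```

Run:
```python
from plant import bot, eyes
import pickle
from w import *
f=eyes.grab_frame("wrist"); pickle.dump(f,open("pics/w6.pkl","wb"))
print(wplate(f,z=.03,near=(320,175)),wrec(f,200,(.528,-.0445)))
```

```text
(array([ 0.5284, -0.0448,  0.0402]), array([ 0.5325, -0.0478,  0.065 ,  0.0818])) (array([ 0.52560536, -0.04335024]), 60, np.float64(0.0006878749722681402))
```

The plate stayed put while the fingers advanced another 3.6 mm without force, so it has dropped. I'll lift, retreat and check.

jog_arm:
  commands:
    - [[0.58, -0.3, 0, -0.3, 0, 0, 0], [0.8, -0.8, 0, -1.0, 0, 0, 0], [1, -1.0, 0, -1.8, 0, 0, 0], [1, -1.0, 0, -1.8, 0, 0, 0], [1, -1.0, 0, -1.8, 0, 0, 0]]

```text
t: 8.62
tool_pos: [0.4594, -0.0001, 0.2932]
tcp_rot: [[0.842, -0.539, -0.001], [-0.539, -0.842, 0.0], [-0.001, 0.0, -1.0]]
wrist_force: [-0.3, -0.4, -0.3]
grip_width: 0.052
```

Run:
```python
from plant import bot, eyes
import pickle
from w import *
f=eyes.grab_frame("wrist"); pickle.dump(f,open("pics/w7.pkl","wb"))
s=eyes.grab_frame("scene"); u,v=map(int,proj(s,[.528,-.044,.03])); pickle.dump(s,open("pics/s7.pkl","wb"))
print(wplate(f,z=.03,near=tuple(map(float,proj(f,[.528,-.044,.03])))),wrec(f,255,(.528,-.0445)))
g=cv2.cvtColor(s["img"],cv2.COLOR_RGB2GRAY);print(blob(s,g<75,.03,(float(u),float(v)))[:2])
b=cv2.resize(s["img"][v-50:v+50,u-62:u+63],(600,480),interpolation=cv2.INTER_CUBIC)
cv2.imwrite("pics/w7.png",np.hstack([cv2.resize(f["img"][0:290,100:540],(0,0),fx=1,fy=1),cv2.resize(b,(360,290))])[:,:,::-1])
print(bot.read_state()["tcp_rot"][:2],bot.read_state()["tool_pos"])
```

```text
(array([ 0.5289, -0.0454,  0.041 ]), array([ 0.528 , -0.0452,  0.0781,  0.0802])) (array([ 0.52840459, -0.04514381]), 126, np.float64(0.001742711116044464))
(array([ 0.53  , -0.0432,  0.0402]), array([ 0.5299, -0.0431,  0.0754,  0.0785]))
[[ 8.42220518e-01 -5.39126444e-01 -2.69746937e-03]
 [-5.39127755e-01 -8.42223953e-01  2.77216011e-04]] [ 4.59270547e-01 -1.70320850e-04  2.92388123e-01]
```

View pics/w7.png

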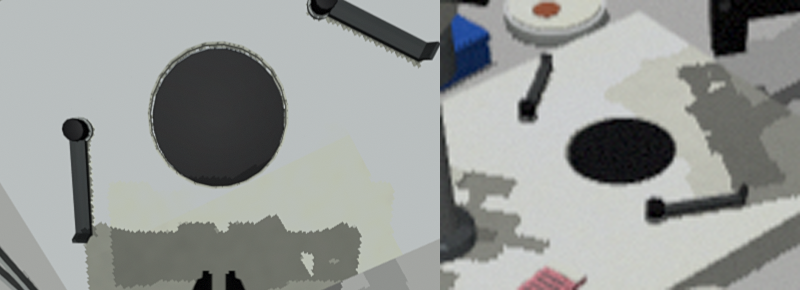

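Run:
```python
import pickle
from w import *
c=np.array([.5284,-.0451])
for n in("w7","s7"):
    f=pickle.load(open(f"pics/{n}.pkl","rb")); g=cv2.cvtColor(f["img"],cv2.COLOR_RGB2GRAY).astype(np.float32)
    if n=="s7": c=np.array([.530,-.0435])
    for nm,a in(("front",-.57),("left",1.0),("rear",2.57),("right",-2.14)):
        r=np.arange(.034,.046,.001); uv=np.array([proj(f,[*(c+x*np.array([np.cos(a),np.sin(a)])),.03]) for x in r],np.float32)
        print(n,nm,cv2.remap(g,uv[:,:1],uv[:,1:],1).ravel().astype(int))
```

```text
w7 front [ 52  52  52  49  72 142  98 112 164 189 189 189]
w7 left [ 51  50  50  50  47  72 114 126 173 189 189 189]
w7 rear [ 44  35  34  33  33  29  68 163 186 189 189 189]
w7 right [ 46  46  45  45  42  69  96 162 188 189 189 189]
s7 front [ 16  18  20  24  29  51  79 116 154 183 196 204]
s7 left [ 21  19  13  10   9  51  91 133 158 173 189 203]
s7 rear [ 21  22  20  20  24  29  65 108 144 170 187 189]
s7 right [  7   7  21  37  53  73 102 128 153 171 183 193]
```

The plate reads flat: dark extents are about equal front/rear and left/right (77–78 mm), and the rim gap shows all round. Next come the clips. I'll turn the tool to the base's axes and go above the outer side of the left clip.

```bash
cat > c.py <<'E'
import numpy as np
x=np.array([.9927,-.1207]);y=np.array([.1207,.9927]);C=np.array([.5285,-.0447])
def fc(side,a,rho=.05): # finger centre; side +1 left
    P=C+.03*x+side*.078*y; return P+rho*(-np.sin(a)*x-side*np.cos(a)*y)
E
python3 - <<'E'
from plant import bot
from c import *
s=bot.read_state(); R=s["tcp_rot"]; p=fc(1,2.6); print(p,s["tool_pos"],R.T@(np.array([*p,.285])-s["tool_pos"])/.04, np.arctan2(R[1,0],R[0,0])-np.arctan2(x[1],x[0]))
E
```

```text
[0.54728001 0.07475232] [ 4.59270547e-01 -1.70320850e-04  2.92388123e-01] [ 0.84370974 -2.7639724   0.17928658] -0.4484093140659669
```

jog_arm:
  commands:
    - [[1, 0.2, -0.7, 0.05, 0, 0, -0.15], [1, 0.4, -1.4, 0.1, 0, 0, -0.3], [1, 0.6, -2.1, 0.15, 0, 0, -0.449], [1, 0.84, -2.76, 0.18, 0, 0, -0.449], [1, 0.84, -2.76, 0.18, 0, 0, -0.449], [1, 0.84, -2.76, 0.18, 0, 0, -0.449]]

```text
t: 9.48
tool_pos: [0.5468, 0.0745, 0.2855]
tcp_rot: [[0.993, -0.12, -0.003], [-0.12, -0.993, -0.0], [-0.003, 0.001, -1.0]]
wrist_force: [0.4, -0.7, 0.4]
grip_width: 0.006
```

Run:
```python
from plant import bot
from c import *
s=bot.read_state(); R=s["tcp_rot"]; print(s["tool_pos"],R[:2],s["grip_width"])
for a in np.arange(2.6,.55,-.2): print(round(a,1),np.round(R.T@(np.array([*fc(1,a),.2245])-s["tool_pos"])/.04,2))
```

```text
[0.54684903 0.07447034 0.28545193] [[ 9.92766712e-01 -1.20029682e-01 -2.67033399e-03]
 [-1.20031057e-01 -9.92770072e-01 -3.60467646e-04]] 0.005889458429475656
2.6 [ 0.01 -0.01  1.52]
2.4 [-0.19  0.14  1.52]
2.2 [-0.35  0.33  1.52]
2.0 [-0.48  0.54  1.53]
1.8 [-0.56  0.78  1.53]
1.6 [-0.59  1.02  1.53]
1.4 [-0.57  1.27  1.53]
1.2 [-0.51  1.51  1.53]
1.0 [-0.39  1.74  1.53]
0.8 [-0.24  1.93  1.53]
0.6 [-0.05  2.09  1.53]
```

jog_arm:
  commands:
    - [[1, 0, 0, 0.7, 0, 0, 0], [1, 0, 0, 1.3, 0, 0, 0], [1, 0, 0, 1.53, 0, 0, 0], [1, 0, 0, 1.53, 0, 0, 0], [1, -0.1, 0.07, 1.53, 0, 0, 0], [1, -0.19, 0.14, 1.53, 0, 0, 0], [1, -0.28, 0.23, 1.53, 0, 0, 0], [1, -0.35, 0.33, 1.53, 0, 0, 0], [1, -0.42, 0.43, 1.53, 0, 0, 0], [1, -0.48, 0.54, 1.53, 0, 0, 0], [1, -0.52, 0.66, 1.53, 0, 0, 0], [1, -0.56, 0.78, 1.53, 0, 0, 0]]

```text
t: 10.98
tool_pos: [0.5213, 0.0462, 0.2255]
tcp_rot: [[0.993, -0.12, -0.0], [-0.12, -0.993, 0.0], [-0.0, -0.0, -1.0]]
wrist_force: [1.4, 0.6, -0.5]
grip_width: 0.005
```

Run:
```python
from plant import bot
from c import *
s=bot.read_state(); R=s["tcp_rot"]; print(s["tool_pos"],s["wrist_force"])
for a in np.arange(1.8,.5,-.1): print(round(a,1),np.round(R.T@(np.array([*fc(1,a),.2245])-s["tool_pos"])/.04,2))
```

```text
[0.52128156 0.04620088 0.22550705] [ 1.42650396  0.56608207 -0.53984266]
1.8 [-0.01  0.    0.03]
1.7 [-0.04  0.12  0.03]
1.6 [-0.05  0.25  0.03]
1.5 [-0.04  0.37  0.03]
1.4 [-0.03  0.5   0.03]
1.3 [-0.    0.62  0.03]
1.2 [0.04 0.74 0.03]
1.1 [0.09 0.85 0.03]
1.0 [0.15 0.96 0.03]
0.9 [0.22 1.06 0.03]
0.8 [0.31 1.16 0.03]
0.7 [0.4  1.24 0.03]
0.6 [0.5  1.32 0.03]
```

jog_arm:
  commands:
    - [[1, -0.04, 0.12, 0.03, 0, 0, 0], [1, -0.05, 0.25, 0.03, 0, 0, 0], [1, -0.04, 0.37, 0.03, 0, 0, 0], [1, -0.03, 0.5, 0.03, 0, 0, 0], [1, 0, 0.62, 0.03, 0, 0, 0], [1, 0.04, 0.74, 0.03, 0, 0, 0], [1, 0.15, 0.96, 0.03, 0, 0, 0], [1, 0.22, 1.06, 0.03, 0, 0, 0], [1, 0.31, 1.16, 0.03, 0, 0, 0], [1, 0.4, 1.24, 0.03, 0, 0, 0], [1, 0.5, 1.32, 0.03, 0, 0, 0], [1, 0.5, 1.32, 0.03, 0, 0, 0]]

```text
t: 12.48
tool_pos: [0.5352, -0.0086, 0.2244]
tcp_rot: [[0.993, -0.12, 0.0], [-0.12, -0.993, -0.0], [0.0, 0.0, -1.0]]
wrist_force: [-0.2, -0.5, 0.7]
grip_width: 0.005
```

jog_arm:
  commands:
    - [[1, -0.3, 0, 0, 0, 0, 0], [1, -0.5, 0, -0.8, 0, 0, 0], [1, -0.5, 0, -1.6, 0, 0, 0], [1, -0.5, 0, -1.6, 0, 0, 0]]

```text
t: 12.98
tool_pos: [0.5155, -0.0058, 0.2914]
tcp_rot: [[0.993, -0.12, 0.006], [-0.12, -0.993, -0.001], [0.006, 0.0, -1.0]]
wrist_force: [0.3, -0.1, -0.4]
grip_width: 0.007
```

Run:
```python
from plant import bot,eyes
from c import *
import cv2
f=eyes.grab_frame("wrist"); cv2.imwrite("pics/w8.png",f["img"][:,:,::-1])
s=bot.read_state(); R=s["tcp_rot"]; print(s["tool_pos"],s["wrist_force"])
print(np.round(R.T@(np.array([*fc(-1,2.9),.285])-s["tool_pos"])/.04,2))
```

```text
[ 0.51489121 -0.00577296  0.28944712] [-0.08703675 -1.3290557  -0.74780701]
[0.9  4.09 0.11]
```

View pics/w8.png

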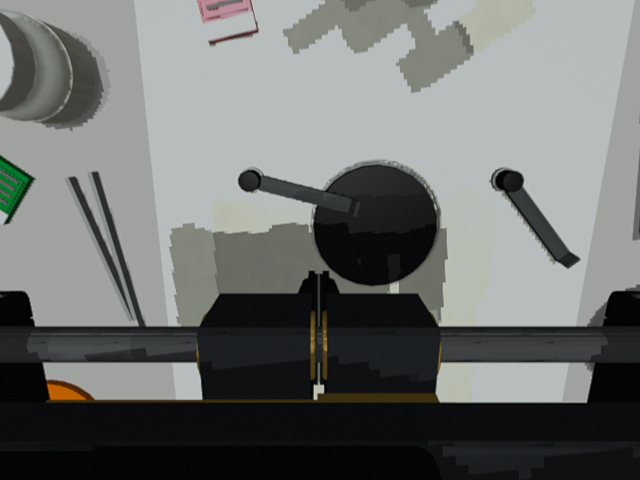

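The wrist view shows the left clip swung in: knob at (250,180), tip at (355,208) over the plate, angle about 0.27. The plate is still flush. The right clip (knob (509,180), tip (572,262), angle about 2.2) is next.

jog_arm:
  commands:
    - [[1, 0.1, 0.6, 0.05, 0, 0, 0], [1, 0.3, 1.6, 0.1, 0, 0, 0], [1, 0.6, 2.7, 0.1, 0, 0, 0], [1, 0.8, 3.7, 0.1, 0, 0, 0], [1, 0.9, 4.09, 0.1, 0, 0, 0], [1, 0.9, 4.09, 0.1, 0, 0, 0], [1, 0.9, 4.09, 0.1, 0, 0, 0]]

```text
t: 13.9
tool_pos: [0.5309, -0.1716, 0.2836]
tcp_rot: [[0.993, -0.119, -0.001], [-0.119, -0.993, 0.001], [-0.001, -0.001, -1.0]]
wrist_force: [-0.3, 0.0, -0.5]
grip_width: 0.009
```

Run:
```python
from plant import bot
from c import *
s=bot.read_state(); R=s["tcp_rot"]; print(s["tool_pos"],s["wrist_force"],R[:2])
for a in np.arange(2.9,1.6,-.1): print(round(a,1),np.round(R.T@(np.array([*fc(-1,a),.2245])-s["tool_pos"])/.04,2))
```

```text
[ 0.53092418 -0.17156108  0.28359928] [-0.3424781   0.03944017 -0.48637971] [[ 9.92882057e-01 -1.19095116e-01 -1.25509493e-03]
 [-1.19093925e-01 -9.92882505e-01  9.84426104e-04]]
2.9 [0.01 0.02 1.48]
2.8 [-0.11 -0.01  1.48]
2.7 [-0.23 -0.06  1.48]
2.6 [-0.34 -0.12  1.48]
2.5 [-0.44 -0.19  1.48]
2.4 [-0.53 -0.27  1.48]
2.3 [-0.62 -0.36  1.48]
2.2 [-0.7  -0.46  1.48]
2.1 [-0.77 -0.56  1.48]
2.0 [-0.83 -0.67  1.48]
1.9 [-0.87 -0.79  1.48]
1.8 [-0.91 -0.91  1.48]
1.7 [-0.93 -1.03  1.48]
```

jog_arm:
  commands:
    - [[1, 0, 0, 0.7, 0, 0, 0], [1, 0, 0, 1.3, 0, 0, 0], [1, 0, 0, 1.48, 0, 0, 0], [1, 0, 0, 1.48, 0, 0, 0], [1, -0.17, -0.03, 1.48, 0, 0, 0], [1, -0.34, -0.12, 1.48, 0, 0, 0], [1, -0.44, -0.19, 1.48, 0, 0, 0], [1, -0.53, -0.27, 1.48, 0, 0, 0], [1, -0.62, -0.36, 1.48, 0, 0, 0], [1, -0.7, -0.46, 1.48, 0, 0, 0], [1, -0.77, -0.56, 1.48, 0, 0, 0], [1, -0.83, -0.67, 1.48, 0, 0, 0]]

```text
t: 15.4
tool_pos: [0.5013, -0.1417, 0.2251]
tcp_rot: [[0.993, -0.12, -0.0], [-0.12, -0.993, 0.0], [-0.0, 0.0, -1.0]]
wrist_force: [0.4, -0.7, 0.7]
grip_width: 0.004
```

Run:
```python
from plant import bot
from c import *
s=bot.read_state(); R=s["tcp_rot"]; print(s["tool_pos"],s["wrist_force"])
for a in np.arange(2.0,.55,-.1): print(round(a,1),np.round(R.T@(np.array([*fc(-1,a),.2245])-s["tool_pos"])/.04,2))
```

```text
[ 0.50130135 -0.14174698  0.22507866] [ 0.39392018 -0.72574398  0.6784255 ]
2.0 [-0.   -0.02  0.01]
1.9 [-0.05 -0.14  0.01]
1.8 [-0.08 -0.26  0.01]
1.7 [-0.11 -0.38  0.01]
1.6 [-0.12 -0.5   0.01]
1.5 [-0.11 -0.63  0.01]
1.4 [-0.1  -0.75  0.01]
1.3 [-0.07 -0.87  0.01]
1.2 [-0.03 -0.99  0.01]
1.1 [ 0.02 -1.11  0.01]
1.0 [ 0.08 -1.22  0.01]
0.9 [ 0.15 -1.32  0.01]
0.8 [ 0.24 -1.41  0.01]
0.7 [ 0.33 -1.5   0.01]
0.6 [ 0.43 -1.57  0.01]
```

jog_arm:
  commands:
    - [[1, -0.05, -0.14, 0.01, 0, 0, 0], [1, -0.11, -0.38, 0.01, 0, 0, 0], [1, -0.12, -0.5, 0.01, 0, 0, 0], [1, -0.11, -0.63, 0.01, 0, 0, 0], [1, -0.07, -0.87, 0.01, 0, 0, 0], [1, -0.03, -0.99, 0.01, 0, 0, 0], [1, 0.08, -1.22, 0.01, 0, 0, 0], [1, 0.15, -1.32, 0.01, 0, 0, 0], [1, 0.24, -1.41, 0.01, 0, 0, 0], [1, 0.33, -1.5, 0.01, 0, 0, 0], [1, 0.43, -1.57, 0.01, 0, 0, 0], [1, 0.43, -1.57, 0.01, 0, 0, 0]]

```text
t: 16.9
tool_pos: [0.5264, -0.0816, 0.2248]
tcp_rot: [[0.993, -0.12, 0.0], [-0.12, -0.993, 0.0], [0.0, -0.0, -1.0]]
wrist_force: [0.2, -0.1, 0.8]
grip_width: 0.003
```

jog_arm:
  commands:
    - [[1, -0.3, 0, 0, 0, 0, 0], [1, -0.7, 0, -0.8, 0, 0, 0], [1, -1.2, 0, -1.8, 0, 0, 0], [1, -1.7, 0, -2.2, 0, 0, 0], [1, -1.7, 0, -2.2, 0, 0, 0], [1, -1.7, 0, -2.2, 0, 0, 0]]

```text
t: 17.65
tool_pos: [0.4582, -0.0736, 0.3119]
tcp_rot: [[0.993, -0.12, -0.001], [-0.12, -0.993, 0.0], [-0.001, -0.0, -1.0]]
wrist_force: [0.2, -0.2, -0.4]
grip_width: 0.004
```

Run:
```python
from plant import bot,eyes
from w import *
f=eyes.grab_frame("wrist"); s=eyes.grab_frame("scene")
u,v=map(int,proj(s,[.528,-.044,.03]))
b=cv2.resize(s["img"][v-90:v+110,u-120:u+120],(384,320),interpolation=cv2.INTER_CUBIC)
cv2.imwrite("pics/w9.png",np.hstack([cv2.resize(f["img"][:400],(416,320)),b])[:,:,::-1])
print(bot.read_state()["tool_pos"],bot.read_state()["wrist_force"])
```

```text
[ 0.45849629 -0.07359419  0.31153529] [-0.27512633  0.29726464 -0.34810493]
```

View pics/w9.png

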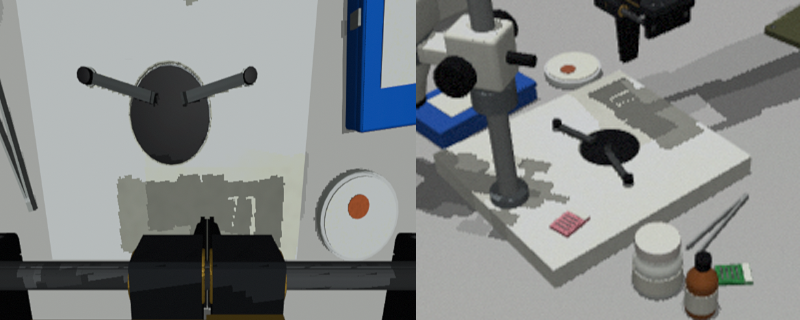

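Both clip tips lie over the flush plate, at about (152,98) and (187,100) in the left half of the view. The bystanders I can see look unmoved, and the gripper is well clear.

```bash
python3 -c "
from plant import close_job
print(close_job())"
```

```text
the job is handed in; nothing more can be done
None
```

The black stage plate is in the recess, and both clips are swung in with their tips over it. I handed the job in at about 17.7 s of robot time.

- **Plate:** I pushed it with two fingertips and steered about 4 mm sideways near the end. It looks flat, with the rim gap visible all round and near-equal extents (about 77–78 mm) in both directions. The fingers then advanced another 3.6 mm without force and the plate did not move.
- **Clips:** in the last wrist and scene pictures both tips lie over the plate. I put the left clip at about 0.27 rad from the picture, and the right one looks like its mirror image. The gripper was raised clear before hand-in.
- **Bystanders:** those visible in the last pictures look unmoved. I judged this by eye and did not measure it.

**What went wrong or disagreed:**
- In the first push the fingertips rode too high and pressed on the plate's edge with about 6 N. I backed off, lowered them and carried on with almost no force.
- The cameras disagreed by about 4 mm on where the plate started and by 2–3 mm on the recess, so I steered by the wrist view.
- I judged flushness from pictures only. The last scene view measured the plate about 3 mm short in one direction, which I took as pixel noise.

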